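# Clamp the dot-blot manifold evenly

### The job

The plate of the dot-blot manifold lies on its gasket with its four wing nuts only spun on loosely. Tighten them in cross order: turn one nut clockwise until you feel it bite on its washer and then half a turn more and no further, do the nut diagonally opposite in the same way, and only then the other two, so that the plate is clamped evenly. Do not lean on the plate with the gripper, leave the other things on the bench where they are, and let go at the end.

Things in the scene. Friction and masses are not known exactly. Their poses are not given: they have to be found in the camera images.
- manifold: vacuum manifold, fixed to the bench: grey base 200 x 148 x 46 mm with a hose port on its +x side, a 96-well steel plate (plate) on it, and four upright studs at x = -70 or +70, y = -47 or +47 mm. Origin: centre of its underside on the bench; z up, x along its long side
- plate: stainless steel plate 176 x 126 x 18 mm on its gasket. Origin: centre of its underside, 49 mm above the bench (top at 67 mm). On it round each stud sits a stack of disc springs under a steel washer 30 mm across, whose top is 76.5 mm above the bench. It sinks less than 0.3 mm as it is clamped, so the second pair of nuts bites a little later
- nut_a: wing nut on the stud at the manifold's -x -y corner: brass, round flange 27 mm across, 6 mm high, upright flat blade on it 52 long x 10 thick x 34 mm high (40 mm in all). Origin: centre of its underside; z up, x along the blade (both ends alike). Turns clockwise from above to tighten, dropping 1.5 mm a turn; diagonally opposite nut c.
- nut_b: wing nut on the stud at the manifold's +x -y corner: brass, round flange 27 mm across, 6 mm high, upright flat blade on it 52 long x 10 thick x 34 mm high (40 mm in all). Origin: centre of its underside; z up, x along the blade (both ends alike). All four nuts start loose, each short of its washer by a different part of a turn, a gap too small to see; opposite nut d.
- nut_c: wing nut on the stud at the manifold's +x +y corner: brass, round flange 27 mm across, 6 mm high, upright flat blade on it 52 long x 10 thick x 34 mm high (40 mm in all). Origin: centre of its underside; z up, x along the blade (both ends alike). Held still after a small turn, a wrist feels 0.02 N m on any loose nut, and 0.05 to 0.12 N m more per radian past the bite.
- nut_d: wing nut on the stud at the manifold's -x +y corner: brass, round flange 27 mm across, 6 mm high, upright flat blade on it 52 long x 10 thick x 34 mm high (40 mm in all). Origin: centre of its underside; z up, x along the blade (both ends alike). Any nut stays where it is left; its underside is always within 1 mm of 76.5 mm above the bench.
- mortar: white porcelain mortar 100 mm across and 62 mm high with its pestle in it, standing on the bench; leave alone. Origin: centre of its underside
- rack: white rack 90 x 170 mm with blue-capped tubes, 128 mm high, standing on the bench; leave alone. Origin: centre of its underside
- bottle: glass bottle with a blue cap, 70 mm across and 150 mm high, standing on the bench; leave alone. Origin: centre of its underside

How it is judged:
On the way:
1. two diagonally opposite nuts are tight (half a turn past the bite) while the other two are still loose or at most just biting (((contact force between nut_a and plate between 41 and 60 N and contact force between nut_c and plate between 41 and 60 N and contact force between each of nut_b, nut_d and plate below 18 N) or (contact force between nut_b and plate between 41 and 60 N and contact force between nut_d and plate between 41 and 60 N and contact force between each of nut_a, nut_c and plate below 18 N))), for 0.2 s.
At the end, for the whole second after the job is handed in: all four nuts press on the plate evenly, each through its washer with 41 to 60 N: half a turn past the bite, give or take about a fifteenth of a turn; nothing else on the bench has been shifted (contact force between nut_a and plate between 41 and 60 N and contact force between nut_b and plate between 41 and 60 N and contact force between nut_c and plate between 41 and 60 N and contact force between nut_d and plate between 41 and 60 N); the robot touches nothing.
It fails at once if a nut is over-tightened: well past half a turn, it presses with more than 80 N (contact force between any of nut_a, nut_b, nut_c, nut_d and plate above 80 N).
It fails at once if the robot leans on the plate with more than 20 N (contact force between any of the fingers, the arm and plate above 20 N).
It fails at once if the mortar is shifted by more than 2 cm (distance of mortar from where it was at the start of the episode above 0.02 m).
It fails at once if the rack is shifted by more than 2 cm (distance of rack from where it was at the start of the episode above 0.02 m).
It fails at once if the bottle is shifted by more than 2 cm (distance of bottle from where it was at the start of the episode above 0.02 m).
It also fails if it takes over 72 s, if anything falls off the work surface, if the arm or the gripper's body presses on something with over 40 N, if the wrist force passes 120 N, or if a joint passes its speed limit or range.

### The arm

A 7-joint arm with a two-finger parallel gripper is mounted at the origin on the work surface. World frame = base frame: x ahead of the robot, y to its left, z up, the work surface at z = 0. Lengths are in m, angles in rad, forces in N, time in s.
With the tool pointing down it reaches from about 0.425 to 0.925 m from the base axis. Payload 6.8 kg.
Tool frame: the origin (TCP) lies on the mounting face of the last link; the fingertips stand 173 mm ahead of it and the grasp point (between the pads) lies 155 mm ahead of it (grip_point_offset is the distance from the TCP to the grasp point, in m); x points along the fingers, z is the direction in which the jaws open and shut, and the axes are right-handed (so a half turn about x gives the same grasp; the last joint's range is limited). The gripper opens to 85 mm and grips with 20 to 120 N. Pads are 22 mm wide; open, the fingers measure 114 mm over their backs; the gripper's body (76 mm by 85 mm) begins 54 mm behind the grasp point. The pads swing forward as they close: fully open they stand 13 mm farther back than shut.
Start: joints at [1.242, 0.477, 0.022, 1.555, -0.011, 1.109, -0.083], TCP at [0.148, -0.659, 0.405] pointing down, gripper open.
Joint ranges: [-2.96, 2.96], [-0.34, 2.1], [-1.41, 1.46], [0.24, 2.44], [-1.37, 4.51], [0.17, 1.92], [-2.96, 2.96]. Speed limits (rad/s): [2.39, 2.39, 3.14, 3.14, 3.14, 3.14, 3.14].

### API

Orientations are given as a rotation vector (axis times angle).
In Python, from bench import * gives the robot as it stands. The module is installed in compiled form; this text tells all that it offers.
- The arm moves only by the tool servo_tool, never from a script. Its argument "motion" is a list of rows, each a list of 5 numbers: the shift along the tool's x, y, z in m, then the turn about the tool's x in degrees, then the gripper command: -1 is fully open, 1 is shut, values between are in proportion. In form: [[dx, dy, dz, turn, fingers], ...]. A call has 1 to 8 rows; each row is the pose to reach, as a shift and turn from the pose measured when the call began, along the tool's axes at that moment; what a row does not reach only later rows make up. A row lasts 1/10 s, in which the tool goes at most 50 mm and 8.59 degrees, less where a joint would pass 70% of its speed; a pose out of reach is approached as far as the arm can. A call with a gripper value outside its range is refused whole. The fingers move at their own pace and stop on an object; "force" is the grip in N (left out, the last holds). Time passes only in rows, so rows that repeat a pose let the fingers close. It gives the time, the measured TCP pose, the force and the opening at its end, in the units of the state.
- get_obs(): the state, without advancing time (a new reading comes with each control period).
- grab_frame(name): name is "scene" or "top"; returns the picture (480x640x3 uint8, red, green, blue); there is no depth.
- camera_params(name): a dict with "mtx" (3x3 intrinsics, pixels), "world_to_cam" (4x4, takes a point from world to camera coordinates). Camera axes: x right, y down, z forward; pixel columns grow to the right and rows downward; lengths in m; the calibration is good to about 2 mm. A picture is of the moment at which its call begins. camera_params takes no time and is no camera call.
- hand_in(): hands the job in, once; it reports no verdict.
The state is a dict: "clock": time; "joints": joint angles; "qvel": joint speeds; "tau": joint torques, N m; "tcp_pos": TCP position; "orientation": TCP orientation; "contact_force": force on the tool from outside, world axes, zero at the start; "moment": the same for the moment, N m; "grip_width": finger opening in m.
Only numpy, scipy, OpenCV 4.12 (cv2) and the standard library are available. Lean on these libraries where they do the work, as an engineer would, in place of code of your own. Each camera call takes 0.05 s, during which the arm holds its last target. There are 200 camera calls.

## Working session

There is one attempt and no reset: what is moved stays moved. The work goes in short steps, Python scripts to look and compute and a tool call to move; the robot and the scene stay as the last step left them, time stands still between calls to the robot, and variables do not carry over. Pictures are saved under pics/ and viewed, about 8 in all and at most 12, crops included, and the job is handed in when it is done.

Besides the shell and the picture viewer there is one more tool, called after "Emit:" as name(argument=value, ...), one argument or row to a line, values as JSON. servo_tool: Moves the arm, as the interface text tells. Its arguments: {"type":"object","properties":{"motion":{"type":"array","items":{"type":"array","items":{"type":"number"}}},"force":{"type":"number"}},"required":["motion"]}

```bash
mkdir -p pics; ls
python3 - <<'E'
from bench import *
import cv2
print(get_obs())
for n in("scene","top"):
    cv2.imwrite(f"pics/{n}0.png",grab_frame(n)[:,:,::-1]); print(camera_params(n))
E
```

```text
pics
{'clock': 0.0, 'joints': array([ 1.24189571,  0.47783081,  0.02231096,  1.55649201, -0.01152005,
        1.10926964, -0.08309328]), 'qvel': array([-6.22230778e-05, -1.78241811e-03,  1.56150013e-03, -2.48851248e-04,
       -5.09315609e-04, -4.45581845e-04, -1.34247100e-03]), 'tau': array([-4.44711859e-04, -5.96451616e+01,  1.60801705e+00, -2.81201273e+01,
        1.25482617e-02,  9.33805393e-03, -2.26348459e-05]), 'tcp_pos': array([ 0.14779584, -0.65833003,  0.40368712]), 'orientation': array([ 1.04612394,  1.30717271, -1.04431325]), 'contact_force': array([ 0.1646113 , -0.54475472,  0.34794977]), 'moment': array([0.0280947 , 0.00779157, 0.01400401]), 'grip_width': 0.08563453283345136}
{'mtx': array([[526.97889291,   0.        , 313.70618717],
       [  0.        , 526.97889291, 245.90546038],
       [  0.        ,   0.        ,   1.        ]]), 'world_to_cam': array([[-0.76621594,  0.64256458, -0.00488799,  0.42531865],
       [ 0.5317573 ,  0.62977827, -0.56622743, -0.25872934],
       [-0.36075934, -0.43645171, -0.82423456,  1.54399288],
       [ 0.        ,  0.        ,  0.        ,  1.        ]])}
{'mtx': array([[522.5739815 ,   0.        , 322.87410279],
       [  0.        , 522.5739815 , 237.7066612 ],
       [  0.        ,   0.        ,   1.        ]]), 'world_to_cam': array([[-0.00689242, -0.99992752,  0.00987201,  0.0108588 ],
       [-0.99133698,  0.00553764, -0.13122625,  0.57231247],
       [ 0.13116207, -0.01069095, -0.99130329,  1.38738979],
       [ 0.        ,  0.        ,  0.        ,  1.        ]])}
```

View pics/top0.png

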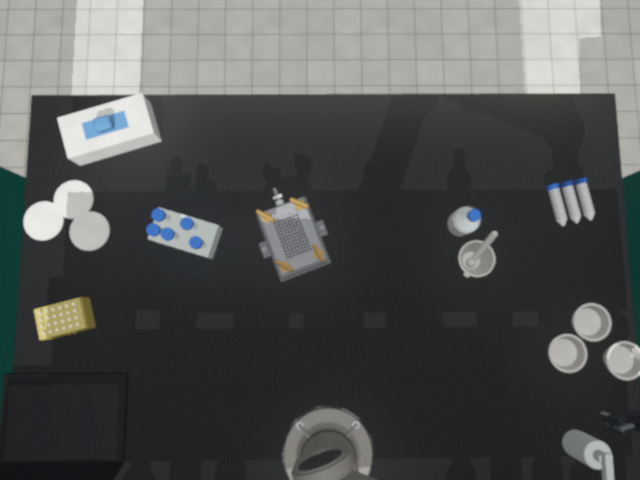

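View pics/scene0.png

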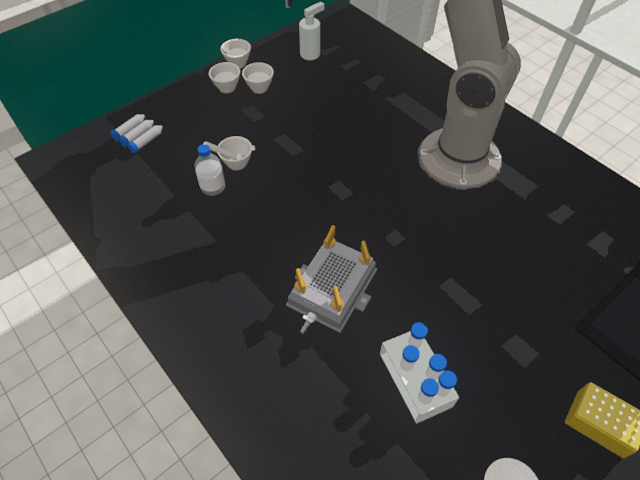

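The top view shows the manifold centred at about (293,238), with its hose port (+x) at (278,195). The brass blades are near (265,215), (299,204), (283,266) and (319,253), and the rack and bottle are clear of it. Next I'll measure the nuts.

```bash
cat > h.py <<'E'
import numpy as np, cv2
from scipy.spatial.transform import Rotation as R
from bench import *
def cast(n,uv,z):
    p=camera_params(n);T=p["world_to_cam"];C=-T[:3,:3].T@T[:3,3]
    d=(T[:3,:3].T@np.linalg.inv(p["mtx"])@np.c_[uv,np.ones(len(uv))].T).T
    return C+d*((z-C[2])/d[:,2])[:,None]
def blobs(n,img):
    h=cv2.cvtColor(img,cv2.COLOR_RGB2HSV)
    m=cv2.inRange(h,(8,110,90),(25,255,255))
    k,l,s,c=cv2.connectedComponentsWithStats(m)
    return [np.argwhere(l==i)[:,::-1].astype(float) for i in range(1,k) if s[i,4]>25]
E
python3 - <<'E'
from h import *
for n in("top","scene"):
    im=cv2.imread(f"pics/{n}0.png")[:,:,::-1].copy()
    T=camera_params(n)["world_to_cam"];print(n,"cam",(-T[:3,:3].T@T[:3,3]).round(3))
    for b in blobs(n,im):
        w=cast(n,b,.1)
        if not(.3<w[:,0].mean()<.8 and abs(w[:,1].mean())<.25): continue
        q=w[:,:2]-w[:,:2].mean(0); e,v=np.linalg.eigh(np.cov(q.T))
        print(len(b),b.mean(0).round(1),w.mean(0).round(4),"ang",np.degrees(np.arctan2(v[1,1],v[0,1])).round(1),"len",(q@v[:,1]).ptp().round(3) if hasattr(q,'ptp') else np.ptp(q@v[:,1]).round(3),np.ptp(q@v[:,0]).round(3))
a=cv2.imread("pics/top0.png")[180:290,240:340];b=cv2.imread("pics/scene0.png")[215:335,280:390]
cv2.imwrite("pics/crop.png",np.hstack([cv2.resize(a,(400,440),interpolation=2),cv2.resize(b,(400,440),interpolation=2)]))
E
```

```text
top cam [0.385 0.023 1.45 ]
98 [298.2 203.1] [0.6563 0.0721 0.1   ] ang 61.9 len 0.052 0.019
90 [264.  215.2] [0.6244 0.1616 0.1   ] ang 55.5 len 0.052 0.019
70 [317.8 253.2] [0.5236 0.0215 0.1   ] ang -151.6 len 0.044 0.019
76 [283.9 265.8] [0.4913 0.1093 0.1   ] ang 60.5 len 0.045 0.019
scene cam [1.02  0.564 1.128]
169 [329.8 237.5] [0.5252 0.0252 0.1   ] ang -141.8 len 0.068 0.026
174 [364.1 253.3] [0.4936 0.1112 0.1   ] ang 51.5 len 0.068 0.026
172 [299.6 281.4] [0.6574 0.0731 0.1   ] ang 59.7 len 0.065 0.024
182 [336.3 299.3] [0.6242 0.161  0.1   ] ang 54.4 len 0.063 0.025
```

View pics/crop.png

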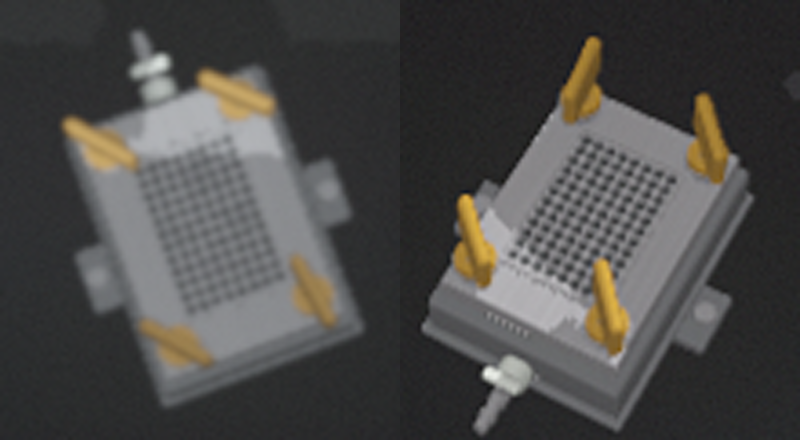

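The crop agrees: studs are a 140×94 rectangle, manifold yaw about 21°, and the blades are all visible. I'll fit the layout and work out the tool frame.

```bash
cat >> h.py <<'E'
L=np.array([[-70,-47],[70,-47],[70,47],[-70,47]])/1000
def fit(P):
    P=np.asarray(P)[:,:2];c=P.mean(0);q=P-c
    a=np.arctan2((L[:,0]*q[:,1]-L[:,1]*q[:,0]).sum(),(L*q).sum())
    r=np.array([[np.cos(a),-np.sin(a)],[np.sin(a),np.cos(a)]])
    return c,np.degrees(a),c+L@r.T
E
python3 - <<'E'
from h import *
t=np.array([[317.8,253.2],[298.2,203.1],[264,215.2],[283.9,265.8]])
s=np.array([[329.8,237.5],[299.6,281.4],[336.3,299.3],[364.1,253.3]])
Ps=[camera_params(n) for n in("top","scene")]
M=[p["mtx"]@p["world_to_cam"][:3] for p in Ps]
X=cv2.triangulatePoints(M[0],M[1],t.T,s.T);X=(X[:3]/X[3]).T;print(X.round(4))
for z in(.095,.1,.105):
  for n,u in(("top",t),("scene",s)):
    c,a,N=fit(cast(n,u,z));print(z,n,c.round(4),a.round(1),(np.linalg.norm(N-cast(n,u,z)[:,:2],axis=1)*1000).round(1))
c,a,N=fit(X);print(c,a,N.round(4))
o=get_obs();print(R.from_rotvec(o["orientation"]).as_matrix().round(3),o["tcp_pos"])
for i in range(4):print(get_obs()["moment"],get_obs()["contact_force"])
E
```

```text
[[0.5235 0.022  0.0952]
 [0.6567 0.0722 0.0979]
 [0.6245 0.1615 0.1006]
 [0.4917 0.1096 0.096 ]]
0.095 top [0.5746 0.0914] 20.8 [2.1 0.5 2.8 1.1]
0.095 scene [0.5731 0.0904] 20.4 [1.1 0.6 0.3 0.9]
0.1 top [0.5739 0.0911] 20.8 [1.8 0.2 2.5 1. ]
0.1 scene [0.5752 0.0927] 20.4 [1.1 0.3 0.1 1.1]
0.105 top [0.5732 0.0909] 20.8 [1.5 0.2 2.2 1. ]
0.105 scene [0.5774 0.095 ] 20.4 [1.3 0.2 0.5 1.4]
[0.5740935  0.09133353] 20.677626012799912 [[0.5252 0.0226]
 [0.6562 0.0721]
 [0.623  0.16  ]
 [0.492  0.1106]]
[[-0.     0.976  0.219]
 [ 0.002  0.219 -0.976]
 [-1.    -0.    -0.002]] [ 0.14781661 -0.65834956  0.4038098 ]
[-0.00792216  0.00690791 -0.02015989] [ 0.80894061 -0.32877072  0.0945757 ]
[-0.00792216  0.00690791 -0.02015989] [ 0.80894061 -0.32877072  0.0945757 ]
[-0.00792216  0.00690791 -0.02015989] [ 0.80894061 -0.32877072  0.0945757 ]
[-0.00792216  0.00690791 -0.02015989] [ 0.80894061 -0.32877072  0.0945757 ]
```

Emit:
servo_tool(
  motion=[
    [0,0,0,8,-1],
    [0,0,0,8,-1],
  ],
)

```text
clock: 0.3
tcp_pos: [0.1478, -0.6582, 0.4031]
orientation: [1.152, 1.249, -1.149]
contact_force: [-0.6, 0.5, 0.2]
grip_width: 0.0854
```

Run:
```python
from h import *
o=get_obs();print(o["joints"],o["moment"])
```

```text
[ 1.2202022   0.47829263  0.05298482  1.55877391 -0.02708547  1.10827633
 -0.21155531] [-0.00977972  0.04940093  0.00769915]
```

Emit:
servo_tool(
  motion=[
    [0,0.04,-0.029,-8,-1],
    [0,0.08,-0.058,-16,-1],
    [0,0.12,-0.087,-24,-1],
    [0,0.16,-0.116,-32,-1],
    [0,0.2,-0.145,-40,-1],
    [0,0.24,-0.174,-48,-1],
    [0,0.28,-0.203,-56,-1],
    [0,0.32,-0.232,-64,-1],
  ],
)

```text
clock: 1.1
tcp_pos: [0.4494, -0.3999, 0.4037]
orientation: [0.288, 1.553, -0.284]
contact_force: [-0.0, 0.2, 0.6]
grip_width: 0.0854
```

```bash
cat >> h.py <<'E'
N=dict(a=(.5252,.0226),b=(.6562,.0721),c=(.623,.16),d=(.492,.1106))
def rep(k=None,z=None,blade=None):
    o=get_obs();m=R.from_rotvec(o["orientation"]).as_matrix();y=np.degrees(np.arctan2(m[1,1],m[0,1]))
    print("t",round(o["clock"],2),"j",o["joints"].round(3),"tcp",o["tcp_pos"].round(4),"yaw",y.round(2),"tilt",m[:2,0].round(4),"tau7",o["tau"][6].round(4),"F",o["contact_force"].round(1),"Mz",o["moment"][2].round(3),"w",round(o["grip_width"],4))
    if k:
        z=o["tcp_pos"][2] if z is None else z
        d=m.T@(np.array([*N[k],z])-o["tcp_pos"]);print("go",d.round(4),"turn(+cw) to blade",None if blade is None else ((y-blade+90)%180-90).round(1))
E
python3 -c "
from h import *
rep('a',.33,29)"
```

```text
t 1.1 j [ 0.858  0.377 -0.302  1.721  0.124  1.064  0.15 ] tcp [ 0.4494 -0.3999  0.4037] yaw 69.11 tilt [-0.0011  0.0024] tau7 -0.5582 F [-0.   0.2  0.6] Mz -0.019 w 0.0854
go [ 0.0746  0.4216 -0.0797] turn(+cw) to blade 40.1
```

Emit:
servo_tool(
  motion=[
    [0,0.047,-0.009,-8,-1],
    [0.01,0.094,-0.018,-16,-1],
    [0.02,0.141,-0.027,-24,-1],
    [0.03,0.188,-0.036,-32,-1],
    [0.04,0.235,-0.044,-40,-1],
    [0.05,0.282,-0.053,-48,-1],
    [0.06,0.329,-0.062,-56,-1],
    [0.07,0.376,-0.071,-64,-1],
  ],
)

```text
clock: 1.9
tcp_pos: [0.5171, -0.0214, 0.3343]
orientation: [-0.594, 1.487, 0.597]
contact_force: [1.4, -0.7, -0.7]
grip_width: 0.085
```

```bash
python3 -c "
from h import *
rep('a',.33,29)"
```

```text
t 1.9 j [ 0.466  0.379 -0.662  1.963  0.293  0.895  0.414] tcp [ 0.5171 -0.0214  0.3343] yaw 133.63 tilt [-0.0003  0.002 ] tau7 -0.1836 F [ 1.4 -0.7 -0.7] Mz 0.0 w 0.085
go [0.0044 0.0262 0.0362] turn(+cw) to blade -75.4
```

Emit:
servo_tool(
  motion=[
    [0,0.013,0.018,-8.5,-1],
    [0,0.026,0.036,-17,-1],
    [0,0.026,0.036,-25.5,-1],
    [0,0.026,0.036,-34,-1],
    [0,0.026,0.036,-42.5,-1],
    [0,0.026,0.036,-51,-1],
    [0,0.026,0.036,-59.5,-1],
    [0,0.026,0.036,-68,-1],
  ],
)

```text
clock: 2.7
tcp_pos: [0.5252, 0.0221, 0.3344]
orientation: [-1.487, 0.999, 1.489]
contact_force: [-0.1, 0.5, -0.5]
grip_width: 0.0852
```

```bash
python3 -c "
from h import *
rep('a',.33,29)
cv2.imwrite('pics/top1.png',cv2.resize(grab_frame('top')[150:310,200:380,::-1],None,fx=3,fy=3))
cv2.imwrite('pics/sc1.png',cv2.resize(grab_frame('scene')[160:350,230:430,::-1],None,fx=3,fy=3))"
```

```text
t 2.7 j [ 0.579  0.475 -0.933  1.934  0.462  0.963  1.384] tcp [0.5252 0.0221 0.3344] yaw -157.82 tilt [-0.0002  0.0017] tau7 -1.7159 F [-0.1  0.5 -0.5] Mz 0.032 w 0.0852
go [ 0.0044 -0.0002  0.0005] turn(+cw) to blade -6.8
```

View pics/sc1.png

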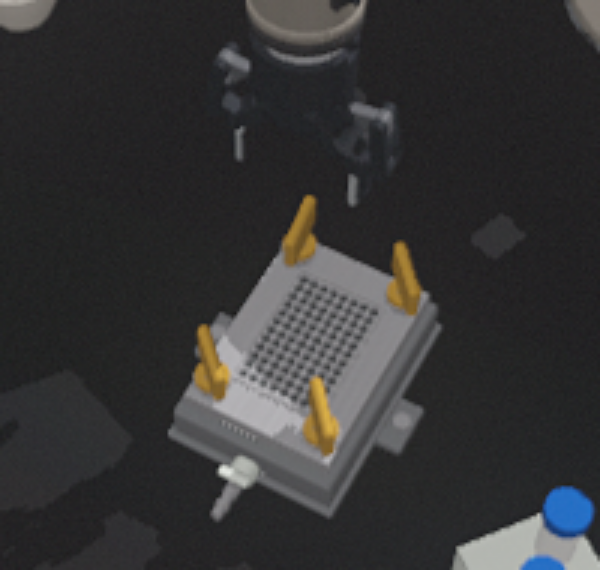

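The picture shows the open gripper above nut a, with a finger on each side of the blade. Descending and gripping.

Emit:
servo_tool(
  motion=[
    [0.024,0,0,-7,-1],
    [0.048,0,0.0005,-7,-1],
    [0.0714,0,0.0005,-7,-1],
    [0.0714,0,0.0005,-7,-1],
    [0.0714,0,0.0005,-7,1],
    [0.0714,0,0.0005,-7,1],
    [0.0714,0,0.0005,-7,1],
    [0.0714,0,0.0005,-7,1],
  ],
  force=50,
)

```text
clock: 3.6
tcp_pos: [0.5253, 0.0226, 0.2637]
orientation: [-1.568, 0.925, 1.569]
contact_force: [0.1, -0.7, -0.3]
grip_width: 0.0285
```

```bash
cat >> h.py <<'E'
import json,os
def meas(tag,n=6):
    rep(); F=[]
    for i in range(n):
        grab_frame("top");o=get_obs();F.append([*o["contact_force"],*o["moment"],o["tau"][6]])
    F=np.array(F);m=R.from_rotvec(o["orientation"]).as_matrix();y=np.degrees(np.arctan2(m[1,1],m[0,1]))
    print("mean F",F.mean(0)[:3].round(2),"Mz",F.mean(0)[5].round(4),"+-",(F[:,5].std()/n**.5).round(4),"tau7",F[:,6].round(4),"yaw",y.round(2),"w",round(o["grip_width"],4))
    open("log.txt","a").write(json.dumps([tag,float(y),float(F.mean(0)[5]),float(F[-1,6])])+"\n")
E
python3 -c "
from h import *
meas('a')"
```

```text
t 3.6 j [ 0.526  0.579 -0.881  1.986  0.592  0.853  1.392] tcp [0.5253 0.0226 0.2637] yaw -151.18 tilt [0.0009 0.0022] tau7 0.0006 F [ 0.1 -0.7 -0.3] Mz -0.024 w 0.0285
mean F [-1.06 -0.05  3.77] Mz -0.0152 +- 0.0084 tau7 [0.0005 0.0004 0.0469 0.0462 0.0425 0.0421] yaw -151.16 w 0.0092
```

Emit:
servo_tool(
  motion=[
    [0,0,0,8,1],
    [0,0,0,16,1],
    [0.0001,0,0,24,1],
    [0.0001,0,0,32,1],
    [0.0002,0,0,40,1],
    [0.0002,0,0,40,1],
    [0.0002,0,0,40,1],
  ],
)

```text
clock: 4.6
tcp_pos: [0.5251, 0.0224, 0.2633]
orientation: [-1.066, 1.293, 1.068]
contact_force: [-0.5, -1.3, 2.7]
grip_width: 0.0091
```

```bash
python3 -c "
from h import *
meas('a')"
```

```text
t 4.6 j [ 0.41   0.522 -0.72   1.993  0.475  0.799  0.795] tcp [0.5251 0.0224 0.2633] yaw 169.04 tilt [-0.0001  0.0012] tau7 -0.1069 F [-0.5 -1.3  2.7] Mz -0.043 w 0.0091
mean F [-0.8  -2.57  3.28] Mz 0.0109 +- 0.0071 tau7 [ 0.0072  0.0206  0.0101 -0.0047 -0.0182 -0.0277] yaw 168.88 w 0.0093
```

Emit:
servo_tool(
  motion=[
    [0,0,0,8.5,1],
    [0,0,0,17,1],
    [0.0001,0,0,25.5,1],
    [0.0001,0,0,34,1],
    [0.0002,0,0,42.5,1],
    [0.0002,0,0,50,1],
    [0.0002,0,0,50,1],
    [0.0002,0,0,50,1],
  ],
)

```text
clock: 5.7
tcp_pos: [0.5249, 0.0221, 0.2631]
orientation: [-0.397, 1.535, 0.399]
contact_force: [-2.0, -3.2, 6.0]
grip_width: 0.0089
```

```bash
python3 -c "
from h import *
meas('a')"
```

```text
t 5.7 j [ 0.254  0.471 -0.515  2.003  0.333  0.749  0.047] tcp [0.5249 0.0221 0.2631] yaw 119.09 tilt [-0.001   0.0009] tau7 0.0108 F [-2.  -3.2  6. ] Mz -0.192 w 0.0089
mean F [-2.66 -3.47  5.76] Mz -0.0862 +- 0.0187 tau7 [0.0674 0.0821 0.0842 0.0835 0.0828 0.0823] yaw 119.08 w 0.0092
```

Emit:
servo_tool(
  motion=[
    [0,0,0,8.5,1],
    [0,0,0,17,1],
    [0.0001,0,0,25.5,1],
    [0.0001,0,0,34,1],
    [0.0002,0,0,42.5,1],
    [0.0002,0,0,50,1],
    [0.0002,0,0,50,1],
    [0.0002,0,0,50,1],
  ],
)

```text
clock: 6.8
tcp_pos: [0.5246, 0.022, 0.263]
orientation: [0.284, 1.554, -0.283]
contact_force: [-3.0, -2.8, 7.0]
grip_width: 0.0092
```

```bash
python3 -c "
from h import *
meas('a')"
```

```text
t 6.8 j [ 0.09   0.44  -0.309  2.015  0.196  0.717 -0.701] tcp [0.5246 0.022  0.263 ] yaw 69.3 tilt [-0.0021  0.001 ] tau7 0.0975 F [-3.  -2.8  7. ] Mz -0.15 w 0.0092
mean F [-3.42 -2.9   7.62] Mz -0.1573 +- 0.0089 tau7 [0.1504 0.1587 0.1588 0.158  0.1575 0.1572] yaw 69.3 w 0.0091
```

Emit:
servo_tool(
  motion=[
    [0,0,0,8.5,1],
    [0,0,0,17,1],
    [0,0,0,25.5,1],
    [0,0,0,34,1],
    [0,0,0,42.5,1],
    [0,0,0,50,1],
    [0,0,0,50,1],
    [0,0,0,50,1],
  ],
)

```text
clock: 7.9
tcp_pos: [0.5243, 0.0223, 0.2628]
orientation: [0.954, 1.355, -0.955]
contact_force: [-2.3, -0.6, 5.9]
grip_width: 0.009
```

```bash
python3 -c "
from h import *
meas('a')"
```

```text
t 7.9 j [-0.079  0.424 -0.101  2.027  0.062  0.697 -1.448] tcp [0.5243 0.0223 0.2628] yaw 19.55 tilt [-0.0031  0.0015] tau7 0.0268 F [-2.3 -0.6  5.9] Mz -0.099 w 0.009
mean F [-3.14 -1.59  5.52] Mz -0.0972 +- 0.012 tau7 [0.0794 0.0877 0.0878 0.0871 0.0866 0.0863] yaw 19.55 w 0.0091
```

Torque dropped between readings, which probably comes from stopping fast. I'll measure again after a small slow turn.

Emit:
servo_tool(
  motion=[
    [0,0,0,1,1],
    [0,0,0,2,1],
    [0,0,0,3,1],
    [0,0,0,3,1],
    [0,0,0,3,1],
  ],
)

```text
clock: 8.7
tcp_pos: [0.5243, 0.0223, 0.2628]
orientation: [0.99, 1.338, -0.991]
contact_force: [-1.7, -2.3, 5.7]
grip_width: 0.0092
```

```bash
python3 -c "
from h import *
meas('a',8)
cv2.imwrite('pics/sc2.png',cv2.resize(grab_frame('scene')[160:350,230:430,::-1],None,fx=3,fy=3))"
```

```text
t 8.7 j [-0.088  0.423 -0.09   2.027  0.054  0.696 -1.489] tcp [0.5243 0.0223 0.2628] yaw 16.82 tilt [-0.0032  0.0017] tau7 -0.0778 F [-1.7 -2.3  5.7] Mz 0.095 w 0.0092
mean F [-2.11 -2.72  5.25] Mz 0.0758 +- 0.0086 tau7 [-0.0719 -0.0711 -0.0711 -0.0712 -0.0713 -0.0713 -0.0713 -0.0714] yaw 16.81 w 0.009
```

View pics/sc2.png

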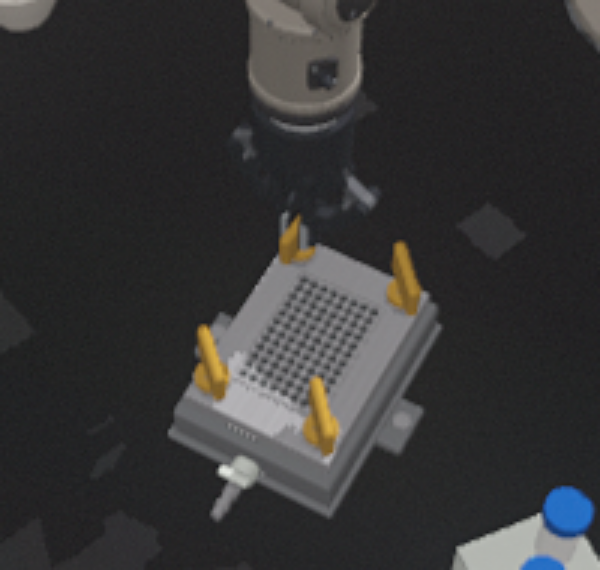

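The picture shows the fingers holding blade a, with the other three nuts untouched. The torque sign is now right: resistance gives positive Mz and negative tau7. I'll creep once more to see whether it has levelled off.

Emit:
servo_tool(
  motion=[
    [0,0,0,1,1],
    [0,0,0,2,1],
    [0,0,0,3,1],
    [0,0,0,3,1],
    [0,0,0,3,1],
  ],
)

```text
clock: 9.65
tcp_pos: [0.5243, 0.0224, 0.2628]
orientation: [1.026, 1.319, -1.027]
contact_force: [-3.0, -2.2, 6.0]
grip_width: 0.009
```

```bash
python3 -c "
from h import *
meas('a',4)"
```

```text
t 9.65 j [-0.097  0.423 -0.078  2.028  0.047  0.695 -1.529] tcp [0.5243 0.0224 0.2628] yaw 14.09 tilt [-0.0034  0.0017] tau7 -0.1619 F [-3.  -2.2  6. ] Mz 0.147 w 0.009
mean F [-1.85 -2.7   5.8 ] Mz 0.1732 +- 0.0076 tau7 [-0.1557 -0.1549 -0.155  -0.155 ] yaw 14.09 w 0.0091
```

Emit:
servo_tool(
  motion=[
    [0,0,0,8,1],
    [0,0,0,15,1],
    [0,0,0,18,1],
    [0,0,0,19,1],
    [0,0,0,20,1],
    [0,0,0,20,1],
    [0,0,0,20,1],
  ],
)

```text
clock: 10.55
tcp_pos: [0.5243, 0.0226, 0.2627]
orientation: [1.281, 1.165, -1.283]
contact_force: [-1.2, -2.7, 4.7]
grip_width: 0.0089
```

```bash
python3 -c "
from h import *
meas('a',4)"
```

```text
t 10.55 j [-0.166  0.421  0.005  2.033 -0.007  0.691 -1.824] tcp [0.5243 0.0226 0.2627] yaw -5.62 tilt [-0.0035  0.0019] tau7 -0.1216 F [-1.2 -2.7  4.7] Mz 0.092 w 0.0089
mean F [-2.1  -2.11  5.8 ] Mz 0.121 +- 0.0175 tau7 [-0.1156 -0.1149 -0.115  -0.1152] yaw -5.62 w 0.0089
```

Emit:
servo_tool(
  motion=[
    [0,0,0,1,1],
    [0,0,0,2,1],
    [0,0,0,3,1],
    [0,0,0,4,1],
    [0,0,0,4,1],
    [0,0,0,4,1],
  ],
)

```text
clock: 11.35
tcp_pos: [0.5243, 0.0226, 0.2627]
orientation: [1.328, 1.131, -1.33]
contact_force: [-1.4, -2.5, 6.3]
grip_width: 0.009
```

```bash
python3 -c "
from h import *
meas('a',4)"
```

```text
t 11.35 j [-0.179  0.421  0.021  2.033 -0.018  0.69  -1.879] tcp [0.5243 0.0226 0.2627] yaw -9.35 tilt [-0.0035  0.0019] tau7 -0.0912 F [-1.4 -2.5  6.3] Mz 0.125 w 0.009
mean F [-1.96 -2.44  5.99] Mz 0.0736 +- 0.0152 tau7 [-0.0852 -0.0845 -0.0845 -0.0846] yaw -9.35 w 0.0093
```

Emit:
servo_tool(
  motion=[
    [0,0,0,1,1],
    [0,0,0,2,1],
    [0,0,0,3,1],
    [0,0,0,3,1],
    [0,0,0,3,1],
  ],
)

```text
clock: 12.05
tcp_pos: [0.5244, 0.0226, 0.2627]
orientation: [1.362, 1.106, -1.365]
contact_force: [-2.6, -2.8, 5.7]
grip_width: 0.0089
```

```bash
python3 -c "
from h import *
meas('a',4)"
```

```text
t 12.05 j [-0.188  0.422  0.033  2.034 -0.025  0.69  -1.92 ] tcp [0.5244 0.0226 0.2627] yaw -12.08 tilt [-0.0036  0.002 ] tau7 -0.1127 F [-2.6 -2.8  5.7] Mz 0.117 w 0.0089
mean F [-2.11 -2.8   5.84] Mz 0.1428 +- 0.0117 tau7 [-0.1065 -0.1057 -0.1057 -0.1059] yaw -12.08 w 0.009
```

```bash
cat >> h.py <<'E'
def q(n=1):
    T=[]
    for i in range(n):
        grab_frame("top");o=get_obs();T.append([o["tau"][6],o["moment"][2]])
    m=R.from_rotvec(o["orientation"]).as_matrix();y=np.degrees(np.arctan2(m[1,1],m[0,1]))
    print(round(o["clock"],2),"yaw",y.round(2),"tau7",np.array(T)[:,0].round(4),"Mz",np.mean(T,0)[1].round(3),"Fz",o["contact_force"].round(1),"tcp",o["tcp_pos"].round(4),"j7",o["joints"][6].round(2),"vel",abs(o["qvel"]).max().round(4))
E
echo ok
```

```text
ok
```

Emit:
servo_tool(
  motion=[
    [0,0,0,-3,1],
    [0,0,0,-3,1],
    [0,0,0,-3,1],
  ],
)

```text
clock: 12.55
tcp_pos: [0.5244, 0.0226, 0.2628]
orientation: [1.322, 1.136, -1.324]
contact_force: [-2.4, -2.0, 7.2]
grip_width: 0.0091
```

```bash
python3 -c "
from h import *
q(1)"
```

```text
12.6 yaw -8.84 tau7 [0.0167] Mz 0.02 Fz [-2.1 -2.7  6.3] tcp [0.5244 0.0226 0.2627] j7 -1.87 vel 0.0019
```

Emit:
servo_tool(
  motion=[
    [0,0,0,-3,1],
    [0,0,0,-3,1],
    [0,0,0,-3,1],
  ],
)

```text
clock: 12.9
tcp_pos: [0.5244, 0.0225, 0.2627]
orientation: [1.28, 1.166, -1.283]
contact_force: [-2.3, -2.3, 5.5]
grip_width: 0.0089
```

```bash
python3 -c "
from h import *
q(1)"
```

```text
12.95 yaw -5.59 tau7 [0.0037] Mz 0.016 Fz [-1.  -2.8  6.6] tcp [0.5244 0.0225 0.2628] j7 -1.82 vel 0.002
```

Emit:
servo_tool(
  motion=[
    [0,0,0,3,1],
    [0,0,0,3,1],
    [0,0,0,3,1],
  ],
)

```text
clock: 13.25
tcp_pos: [0.5244, 0.0225, 0.2628]
orientation: [1.315, 1.141, -1.318]
contact_force: [-1.5, -2.7, 6.1]
grip_width: 0.0094
```

```bash
python3 -c "
from h import *
q(1)"
```

```text
13.3 yaw -8.35 tau7 [0.0187] Mz 0.008 Fz [-1.5 -2.9  6.5] tcp [0.5244 0.0225 0.2627] j7 -1.86 vel 0.0014
```

Emit:
servo_tool(
  motion=[
    [0,0,0,3,1],
    [0,0,0,3,1],
    [0,0,0,3,1],
  ],
)

```text
clock: 13.6
tcp_pos: [0.5244, 0.0226, 0.2627]
orientation: [1.35, 1.116, -1.353]
contact_force: [-2.1, -3.0, 6.1]
grip_width: 0.0092
```

```bash
python3 -c "
from h import *
q(1)"
```

```text
13.65 yaw -11.09 tau7 [0.0001] Mz -0.035 Fz [-2.1 -3.3  6.5] tcp [0.5244 0.0226 0.2627] j7 -1.9 vel 0.0018
```

```bash
sed -i 's/^    T=\[\]$/    o=get_obs();T=[[o["tau"][6],o["moment"][2]]]/' h.py; grep -n 'T=\[\[' h.py
```

```text
35:    o=get_obs();T=[[o["tau"][6],o["moment"][2]]]
```

Emit:
servo_tool(
  motion=[
    [0,0,0,0.5,1],
    [0,0,0,1,1],
    [0,0,0,1.5,1],
    [0,0,0,2,1],
    [0,0,0,2.5,1],
    [0,0,0,3,1],
  ],
)

```text
clock: 14.25
tcp_pos: [0.5244, 0.0226, 0.2627]
orientation: [1.384, 1.09, -1.387]
contact_force: [-2.3, -2.0, 6.1]
grip_width: 0.009
```

```bash
python3 -c "
from h import *
q(5)"
```

```text
14.5 yaw -13.79 tau7 [-0.1756 -0.2798 -0.3165 -0.2589 -0.2438 -0.2411] Mz 0.261 Fz [-1.9 -2.   5.7] tcp [0.5244 0.0226 0.2627] j7 -1.95 vel 0.001
```

Slow creeping gives a proper saturated reading of about 0.24 N m. I'll back nut a off and take two more readings this way to get the slope and the bite.

Emit:
servo_tool(
  motion=[
    [0,0,0,-8.5,1],
    [0,0,0,-17,1],
    [0,0,0,-25.5,1],
    [0,0,0,-34,1],
    [0,0,0,-42.5,1],
    [0,0,0,-51,1],
    [0,0,0,-59.5,1],
    [0,0,0,-68,1],
  ],
)

```text
clock: 15.3
tcp_pos: [0.5246, 0.022, 0.2629]
orientation: [0.483, 1.521, -0.482]
contact_force: [-2.0, -4.7, 5.4]
grip_width: 0.009
```

Emit:
servo_tool(
  motion=[
    [0,0,0,-8.5,1],
    [0,0,0,-17,1],
    [0,0,0,-25.5,1],
    [0,0,0,-34,1],
    [0,0,0,-42.5,1],
    [0,0,0,-51,1],
    [0,0,0,-51,1],
    [0,0,0,-51,1],
  ],
)

```text
clock: 16.1
tcp_pos: [0.525, 0.0218, 0.263]
orientation: [-0.212, 1.563, 0.216]
contact_force: [0.5, -2.7, 3.0]
grip_width: 0.0091
```

Emit:
servo_tool(
  motion=[
    [0,0,0,0.5,1],
    [0,0,0,1,1],
    [0,0,0,1.5,1],
    [0,0,0,2,1],
    [0,0,0,2.5,1],
    [0,0,0,3,1],
    [0,0,0,3.5,1],
    [0,0,0,4,1],
  ],
)

```text
clock: 16.9
tcp_pos: [0.525, 0.0218, 0.263]
orientation: [-0.157, 1.567, 0.161]
contact_force: [-0.2, -2.5, 3.0]
grip_width: 0.009
```

```bash
python3 -c "
from h import *
q(4)"
```

```text
17.1 yaw 101.62 tau7 [-0.0246 -0.0718 -0.1465 -0.0914 -0.0679] Mz 0.092 Fz [-0.2 -3.2  3.9] tcp [0.525  0.0218 0.2631] j7 -0.21 vel 0.002
```

Emit:
servo_tool(
  motion=[
    [0,0,0,8.5,1],
    [0,0,0,17,1],
    [0,0,0,25.5,1],
    [0,0,0,34,1],
    [0,0,0,42.5,1],
    [0,0,0,51,1],
    [0,0,0,51,1],
    [0,0,0,51,1],
  ],
)

```text
clock: 17.9
tcp_pos: [0.5246, 0.0219, 0.2629]
orientation: [0.536, 1.508, -0.535]
contact_force: [-2.9, -2.8, 5.1]
grip_width: 0.0089
```

Emit:
servo_tool(
  motion=[
    [0,0,0,0.5,1],
    [0,0,0,1,1],
    [0,0,0,1.5,1],
    [0,0,0,2,1],
    [0,0,0,2.5,1],
    [0,0,0,3,1],
    [0,0,0,3.5,1],
    [0,0,0,4,1],
  ],
)

```text
clock: 18.7
tcp_pos: [0.5246, 0.022, 0.2629]
orientation: [0.591, 1.494, -0.59]
contact_force: [-2.8, -1.8, 6.0]
grip_width: 0.0093
```

```bash
python3 -c "
from h import *
q(4)"
```

```text
18.9 yaw 46.82 tau7 [-0.0679 -0.1617 -0.2272 -0.169  -0.1467] Mz 0.158 Fz [-2.5 -2.4  6. ] tcp [0.5246 0.022  0.2629] j7 -1.04 vel 0.0028
```

Emit:
servo_tool(
  motion=[
    [0,0,0,8.5,1],
    [0,0,0,17,1],
    [0,0,0,25.5,1],
    [0,0,0,34,1],
    [0,0,0,42.5,1],
    [0,0,0,51,1],
    [0,0,0,59.5,1],
    [0,0,0,66,1],
  ],
)

```text
clock: 19.7
tcp_pos: [0.5245, 0.0226, 0.2627]
orientation: [1.454, 1.034, -1.457]
contact_force: [-2.3, 0.0, 2.8]
grip_width: 0.009
```

Emit:
servo_tool(
  motion=[
    [0,0,0,4,1],
    [0,0,0,7,1],
    [0,0,0,8.5,1],
    [0,0,0,9.5,1],
    [0,0,0,10,1],
    [0,0,0,10.5,1],
    [0,0,0,11,1],
    [0,0,0,11.5,1],
  ],
)

```text
clock: 20.5
tcp_pos: [0.5245, 0.0227, 0.2627]
orientation: [1.594, 0.908, -1.598]
contact_force: [-1.8, -1.0, 3.0]
grip_width: 0.0093
```

```bash
python3 -c "
from h import *
q(4)"
```

```text
20.7 yaw -30.95 tau7 [-0.248  -0.0546 -0.1539 -0.1128 -0.0927] Mz 0.141 Fz [-1.6 -0.6  3.1] tcp [0.5245 0.0227 0.2627] j7 -2.2 vel 0.0027
```

Emit:
servo_tool(
  motion=[
    [0,0,0,0,0],
    [0,0,0,0,0],
    [0,0,0,0,0],
    [-0.02,0,0,0,0],
    [-0.05,0,0,0,0],
    [-0.075,0,0,-8.5,0],
    [-0.075,0,0,-17,0],
    [-0.075,0,0,-25.5,0],
  ],
)

```text
clock: 21.5
tcp_pos: [0.5251, 0.0227, 0.3388]
orientation: [1.276, 1.17, -1.274]
contact_force: [1.1, -0.6, -0.5]
grip_width: 0.0426
```

```bash
python3 -c "
from h import *
rep('c',.335,57)"
```

```text
t 21.5 j [-0.192  0.311  0.038  1.979 -0.02   0.854 -1.803] tcp [0.5251 0.0227 0.3388] yaw -5.09 tilt [-0.0016  0.0034] tau7 -1.8278 F [ 1.1 -0.6 -0.5] Mz -0.011 w 0.0426
go [ 0.0041  0.0853 -0.1455] turn(+cw) to blade -62.1
```

Emit:
servo_tool(
  motion=[
    [0,0.021,-0.036,-8.5,0],
    [0,0.042,-0.072,-17,0],
    [0,0.064,-0.108,-25.5,0],
    [0,0.085,-0.145,-34,0],
    [0,0.085,-0.145,-42.5,0],
    [0,0.085,-0.145,-51,0],
    [0,0.085,-0.145,-59.5,0],
    [0,0.085,-0.145,-68,0],
  ],
)

```text
clock: 22.3
tcp_pos: [0.6227, 0.1597, 0.3387]
orientation: [0.368, 1.542, -0.364]
contact_force: [-0.7, -0.2, 0.8]
grip_width: 0.0425
```

Emit:
servo_tool(
  motion=[
    [0,0,0,-8.5,0],
    [0,0,0,-17,0],
    [0,0,0,-25.5,0],
    [0,0,0,-34,0],
    [0,0,0,-42.5,0],
    [0,0,0,-51,0],
    [0,0,0,-59.5,0],
    [0,0,0,-68,0],
  ],
)

```text
clock: 23.1
tcp_pos: [0.6226, 0.1596, 0.3385]
orientation: [-0.565, 1.496, 0.571]
contact_force: [-0.7, -0.4, -0.3]
grip_width: 0.0425
```

Emit:
servo_tool(
  motion=[
    [0,0,0,-8.5,0],
    [0,0,0,-17,0],
    [0,0,0,-25.5,0],
    [0,0,0,-34,0],
    [0,0,0,-42.5,0],
    [0,0,0,-51,0],
    [0,0,0,-59.5,0],
    [0,0,0,-68,0],
  ],
)

```text
clock: 23.9
tcp_pos: [0.6227, 0.1595, 0.3383]
orientation: [-1.456, 1.022, 1.464]
contact_force: [-0.5, 0.0, 0.1]
grip_width: 0.0427
```

```bash
python3 -c "
from h import *
rep('c',.263,57)"
```

```text
t 23.9 j [ 0.195  0.611 -0.777  1.658  0.471  1.071  1.196] tcp [0.6227 0.1595 0.3383] yaw -160.07 tilt [-0.0025  0.0037] tau7 -1.7445 F [-0.5  0.   0.1] Mz 0.038 w 0.0427
go [ 0.0753 -0.0006 -0.    ] turn(+cw) to blade -37.1
```

Emit:
servo_tool(
  motion=[
    [0.01,0,0,-8.5,0],
    [0.02,0,0,-17,0],
    [0.03,-0.0005,0,-25.5,0],
    [0.035,-0.0005,0,-34,0],
    [0.04,-0.0005,0,-37,0],
    [0.058,-0.0005,0,-37,0],
    [0.0755,-0.0005,0,-37,0],
    [0.0755,-0.0005,0,-37,0],
  ],
)

```text
clock: 24.7
tcp_pos: [0.6218, 0.1591, 0.2591]
orientation: [-1.885, 0.564, 1.901]
contact_force: [-0.1, -0.2, 0.2]
grip_width: 0.0427
```

Emit:
servo_tool(
  motion=[
    [0,0,0,0,1],
    [0,0,0,0,1],
    [0,0,0,0,1],
    [0,0,0,0,1],
    [0,0,0,0,1],
  ],
)

```text
clock: 25.2
tcp_pos: [0.6223, 0.1584, 0.2592]
orientation: [-1.886, 0.565, 1.899]
contact_force: [3.2, -2.8, -3.8]
grip_width: 0.0096
```

```bash
python3 -c "
from h import *
rep('c',.263,57)"
```

```text
t 25.2 j [ 0.243  0.749 -0.859  1.706  0.653  1.005  1.708] tcp [0.6223 0.1584 0.2592] yaw -123.18 tilt [-0.0067  0.0009] tau7 -0.033 F [ 3.2 -2.8 -3.8] Mz 0.044 w 0.0096
go [-0.0038 -0.0017  0.0003] turn(+cw) to blade -0.2
```

Emit:
servo_tool(
  motion=[
    [0,0,0,0.5,1],
    [0,0,0,1,1],
    [0,0,0,1.5,1],
    [0,0,0,2,1],
    [0,0,0,2.5,1],
    [0,0,0,3,1],
    [0,0,0,3.5,1],
  ],
)

```text
clock: 25.9
tcp_pos: [0.6223, 0.1585, 0.2592]
orientation: [-1.847, 0.617, 1.86]
contact_force: [2.1, -1.1, -4.1]
grip_width: 0.0093
```

```bash
python3 -c "
from h import *
q(4)"
```

```text
26.1 yaw -126.68 tau7 [ 0.0624  0.0051 -0.077  -0.0198  0.0036] Mz 0.017 Fz [ 1.4 -0.6 -3.5] tcp [0.6223 0.1585 0.2591] j7 1.65 vel 0.0025
```

Emit:
servo_tool(
  motion=[
    [0,0,0,8.5,1],
    [0,0,0,17,1],
    [0,0,0,25.5,1],
    [0,0,0,34,1],
    [0,0,0,42.5,1],
    [0,0,0,51,1],
    [0,0,0,51,1],
  ],
)

```text
clock: 26.8
tcp_pos: [0.6217, 0.1597, 0.259]
orientation: [-1.234, 1.193, 1.245]
contact_force: [1.5, 2.3, -7.8]
grip_width: 0.0094
```

Emit:
servo_tool(
  motion=[
    [0,0,0,0.5,1],
    [0,0,0,1,1],
    [0,0,0,1.5,1],
    [0,0,0,2,1],
    [0,0,0,2.5,1],
    [0,0,0,3,1],
    [0,0,0,3.5,1],
  ],
)

```text
clock: 27.5
tcp_pos: [0.6217, 0.1598, 0.2589]
orientation: [-1.189, 1.222, 1.2]
contact_force: [2.5, 1.1, -6.1]
grip_width: 0.0094
```

```bash
python3 -c "
from h import *
q(4)"
```

```text
27.7 yaw 178.82 tau7 [ 0.0526 -0.0043 -0.0855 -0.0305 -0.0079] Mz 0.009 Fz [ 2.   1.5 -7. ] tcp [0.6217 0.1598 0.2589] j7 0.82 vel 0.0018
```

Loose baseline with this protocol: settled about 0.002, peak about 0.081. That puts nut a's bite at about 146° and its target at −34°. It is now at −31°, which is fine. Continuing with c.

Emit:
servo_tool(
  motion=[
    [0,0,0,8.5,1],
    [0,0,0,17,1],
    [0,0,0,25.5,1],
    [0,0,0,34,1],
    [0,0,0,42.5,1],
    [0,0,0,51,1],
    [0,0,0,51,1],
  ],
)

```text
clock: 28.4
tcp_pos: [0.6221, 0.1607, 0.2589]
orientation: [-0.51, 1.512, 0.519]
contact_force: [5.1, 2.8, -10.4]
grip_width: 0.0092
```

Emit:
servo_tool(
  motion=[
    [0,0,0,0.5,1],
    [0,0,0,1,1],
    [0,0,0,1.5,1],
    [0,0,0,2,1],
    [0,0,0,2.5,1],
    [0,0,0,3,1],
    [0,0,0,3.5,1],
  ],
)

```text
clock: 29.1
tcp_pos: [0.6222, 0.1608, 0.2589]
orientation: [-0.462, 1.523, 0.471]
contact_force: [3.4, 1.0, -9.0]
grip_width: 0.0092
```

```bash
python3 -c "
from h import *
q(4)"
```

```text
29.3 yaw 124.14 tau7 [-0.0017 -0.0471 -0.1281 -0.0732 -0.0501] Mz 0.057 Fz [ 3.8  1.7 -8.4] tcp [0.6222 0.1608 0.2589] j7 -0.0 vel 0.003
```

Emit:
servo_tool(
  motion=[
    [0,0,0,8.5,1],
    [0,0,0,17,1],
    [0,0,0,25.5,1],
    [0,0,0,34,1],
    [0,0,0,42.5,1],
    [0,0,0,51,1],
    [0,0,0,51,1],
  ],
)

```text
clock: 30.0
tcp_pos: [0.6232, 0.1609, 0.2588]
orientation: [0.238, 1.561, -0.231]
contact_force: [9.4, 2.4, -13.9]
grip_width: 0.0092
```

Emit:
servo_tool(
  motion=[
    [0,0,0,0.5,1],
    [0,0,0,1,1],
    [0,0,0,1.5,1],
    [0,0,0,2,1],
    [0,0,0,2.5,1],
    [0,0,0,3,1],
    [0,0,0,3.5,1],
  ],
)

```text
clock: 30.7
tcp_pos: [0.6232, 0.1608, 0.2587]
orientation: [0.286, 1.555, -0.279]
contact_force: [5.6, 1.4, -10.4]
grip_width: 0.0091
```

```bash
python3 -c "
from h import *
q(4)"
```

```text
30.9 yaw 69.4 tau7 [-0.0692 -0.1062 -0.1692 -0.1198 -0.1046] Mz 0.105 Fz [ 5.6  1.5 -9.9] tcp [0.6233 0.1608 0.2587] j7 -0.82 vel 0.001
```

Emit:
servo_tool(
  motion=[
    [0,0,0,8.5,1],
    [0,0,0,17,1],
    [0.0002,0,0,25.5,1],
    [0.0002,0,0,34,1],
    [0.0004,0,0,42.5,1],
    [0.0004,0,0,50,1],
    [0.0004,0,0,50,1],
  ],
)

```text
clock: 31.6
tcp_pos: [0.6239, 0.1599, 0.2585]
orientation: [0.962, 1.351, -0.957]
contact_force: [7.3, -1.3, -8.6]
grip_width: 0.0093
```

Emit:
servo_tool(
  motion=[
    [0,0,0,0.5,1],
    [0,0,0,1,1],
    [0,0,0,1.5,1],
    [0,0,0,2,1],
    [0,0,0,2.5,1],
    [0,0,0,3,1],
    [0,0,0,3.5,1],
  ],
)

```text
clock: 32.3
tcp_pos: [0.624, 0.1598, 0.2586]
orientation: [1.009, 1.328, -1.004]
contact_force: [5.6, -0.6, -9.1]
grip_width: 0.0096
```

```bash
python3 -c "
from h import *
q(4)"
```

```text
32.5 yaw 15.65 tau7 [-0.162  -0.267  -0.304  -0.2484 -0.2334] Mz 0.248 Fz [ 5.6  0.1 -9.2] tcp [0.624  0.1598 0.2586] j7 -1.61 vel 0.0009
```

Emit:
servo_tool(
  motion=[
    [0,0,0,8.5,1],
    [0,0,0,17,1],
    [0.0002,0,0,25,1],
    [0.0002,0,0,29,1],
    [0.0002,0,0,29.5,1],
    [0.0002,0,0,30,1],
    [0.0002,0,0,30.5,1],
    [0.0002,0,0,31,1],
  ],
)

```text
clock: 33.3
tcp_pos: [0.624, 0.159, 0.2585]
orientation: [1.406, 1.072, -1.403]
contact_force: [5.0, -3.0, -7.1]
grip_width: 0.0095
```

Emit:
servo_tool(
  motion=[
    [0,0,0,0.5,1],
    [0,0,0,1,1],
    [0,0,0,1.5,1],
    [0,0,0,2,1],
    [0,0,0,2.5,1],
    [0,0,0,3,1],
  ],
)

```text
clock: 33.9
tcp_pos: [0.624, 0.159, 0.2585]
orientation: [1.443, 1.042, -1.441]
contact_force: [4.2, -0.1, -7.7]
grip_width: 0.0092
```

```bash
python3 -c "
from h import *
q(4)"
```

```text
34.1 yaw -18.36 tau7 [-0.0586 -0.1485 -0.22   -0.1653 -0.1436] Mz 0.165 Fz [ 4.7 -0.7 -7.6] tcp [0.624  0.1589 0.2585] j7 -2.1 vel 0.0013
```

Emit:
servo_tool(
  motion=[
    [0,0,0,0,0],
    [0,0,0,0,0],
    [0,0,0,0,0],
    [-0.03,0,0,0,0],
    [-0.06,0,0,-4,0],
    [-0.078,0,0,-12,0],
    [-0.078,0,0,-20,0],
    [-0.078,0,0,-28,0],
  ],
)

```text
clock: 34.9
tcp_pos: [0.624, 0.1591, 0.3379]
orientation: [1.083, 1.288, -1.077]
contact_force: [-0.7, 0.6, 0.7]
grip_width: 0.0423
```

```bash
python3 -c "
from h import *
rep('b',.337,65)
cv2.imwrite('pics/sc3.png',cv2.resize(grab_frame('scene')[200:350,260:410,::-1],None,fx=4,fy=4))"
```

```text
t 34.9 j [-0.424  0.491  0.107  1.704 -0.065  0.947 -1.688] tcp [0.624  0.1591 0.3379] yaw 9.98 tilt [0.0017 0.0036] tau7 -1.6421 F [-0.7  0.6  0.7] Mz -0.021 w 0.0423
go [0.0006 0.0167 0.0913] turn(+cw) to blade -55.0
```

View pics/sc3.png

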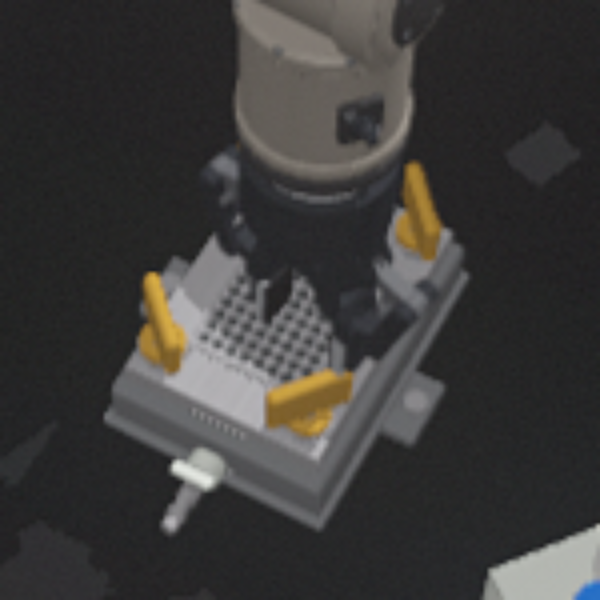

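Nut c, at (310,400) in the crop, has been turned, while b and d are untouched. Moving to b.

Emit:
servo_tool(
  motion=[
    [0,0.008,0.045,-8.5,0],
    [0,0.0165,0.091,-17,0],
    [0,0.0165,0.091,-25.5,0],
    [0,0.0165,0.091,-34,0],
    [0,0.0165,0.091,-42.5,0],
    [0,0.0165,0.091,-51,0],
    [0,0.0165,0.091,-59.5,0],
    [0,0.0165,0.091,-68,0],
  ],
)

```text
clock: 35.75
tcp_pos: [0.6563, 0.0725, 0.3373]
orientation: [0.16, 1.565, -0.154]
contact_force: [-0.3, 0.5, -0.4]
grip_width: 0.0427
```

Emit:
servo_tool(
  motion=[
    [0,0,0,-8.5,0],
    [0,0,0,-17,0],
    [0,0,0,-25.5,0],
    [0,0,0,-34,0],
    [0,0,0,-42.5,0],
    [0,0,0,-51,0],
    [0,0,0,-59.5,0],
    [0,0,0,-68,0],
  ],
)

```text
clock: 36.55
tcp_pos: [0.6561, 0.0725, 0.3373]
orientation: [-0.769, 1.428, 0.774]
contact_force: [1.1, 0.3, 0.1]
grip_width: 0.0427
```

Emit:
servo_tool(
  motion=[
    [0,0,0,-8.5,0],
    [0,0,0,-17,0],
    [0,0,0,-25.5,0],
    [0,0,0,-34,0],
    [0,0,0,-42.5,0],
    [0,0,0,-51,0],
    [0,0,0,-59.5,0],
    [0,0,0,-68,0],
  ],
)

```text
clock: 37.35
tcp_pos: [0.656, 0.0724, 0.3373]
orientation: [-1.639, 0.854, 1.643]
contact_force: [0.1, 0.3, -0.6]
grip_width: 0.0426
```

```bash
python3 -c "
from h import *
rep('b',.262,65)"
```

```text
t 37.35 j [ 0.273  0.613 -0.692  1.619  0.429  1.067  1.64 ] tcp [0.656  0.0724 0.3373] yaw -145.11 tilt [-0.0009  0.0031] tau7 -1.7487 F [ 0.1  0.3 -0.6] Mz -0.011 w 0.0426
go [ 0.0753  0.0001 -0.0007] turn(+cw) to blade -30.1
```

Emit:
servo_tool(
  motion=[
    [0.01,0,-0.0005,-8.5,0],
    [0.02,0,-0.0005,-17,0],
    [0.03,0,-0.0005,-25.5,0],
    [0.04,0,-0.0005,-30,0],
    [0.055,0,-0.0005,-30,0],
    [0.072,0,-0.0005,-30,0],
    [0.072,0,-0.0005,-30,0.4],
    [0.072,0,-0.0005,-30,1],
  ],
)

```text
clock: 38.15
tcp_pos: [0.656, 0.0724, 0.2647]
orientation: [-1.975, 0.439, 1.98]
contact_force: [0.5, -0.1, 0.6]
grip_width: 0.0143
```

Emit:
servo_tool(
  motion=[
    [0,0,0,0,1],
    [0,0,0,0,1],
    [0,0,0,0,1],
    [0,0,0,0,1],
  ],
)

```text
clock: 38.55
tcp_pos: [0.6562, 0.0725, 0.2653]
orientation: [-1.975, 0.439, 1.979]
contact_force: [-0.2, 0.1, 0.6]
grip_width: 0.0091
```

Emit:
servo_tool(
  motion=[
    [0,0,0,8.5,1],
    [0,0,0,17,1],
    [0,0,0,25.5,1],
    [0,0,0,34,1],
    [0,0,0,42.5,1],
    [0,0,0,51,1],
    [0.0002,0,0,51,1],
  ],
)

```text
clock: 39.25
tcp_pos: [0.6565, 0.072, 0.2651]
orientation: [-1.382, 1.085, 1.384]
contact_force: [2.2, -2.0, -3.0]
grip_width: 0.009
```

Emit:
servo_tool(
  motion=[
    [0,0,0,0.8,1],
    [0,0,0,1.6,1],
    [0,0,0,2.4,1],
    [0,0,0,3.2,1],
    [0,0,0,4,1],
    [0,0,0,4.5,1],
    [0,0,0,5,1],
    [0,0,0,5.5,1],
  ],
)

```text
clock: 40.05
tcp_pos: [0.6566, 0.0719, 0.2651]
orientation: [-1.312, 1.137, 1.314]
contact_force: [1.5, -1.1, -3.3]
grip_width: 0.0091
```

```bash
python3 -c "
from h import *
rep();q(4)"
```

```text
t 40.05 j [ 0.174  0.662 -0.54   1.673  0.406  0.92   1.191] tcp [0.6566 0.0719 0.2651] yaw -171.83 tilt [0.0001 0.0017] tau7 0.0566 F [ 1.5 -1.1 -3.3] Mz 0.061 w 0.0091
40.25 yaw -171.79 tau7 [ 0.0566  0.0001 -0.0816 -0.0252 -0.0028] Mz 0.0 Fz [ 2.  -2.3 -2.7] tcp [0.6566 0.0719 0.265 ] j7 1.19 vel 0.0018
```

Emit:
servo_tool(
  motion=[
    [0,0,0,8.5,1],
    [0,0,0,17,1],
    [0,0,0,25.5,1],
    [0,0,0,34,1],
    [0,0,0,42.5,1],
    [0.0002,0,0,51,1],
    [0.0002,0,0,51,1],
  ],
)

```text
clock: 40.95
tcp_pos: [0.6564, 0.0713, 0.2649]
orientation: [-0.642, 1.474, 0.643]
contact_force: [0.2, -4.2, -1.5]
grip_width: 0.0092
```

Emit:
servo_tool(
  motion=[
    [0,0,0,0.8,1],
    [0,0,0,1.6,1],
    [0,0,0,2.4,1],
    [0,0,0,3.2,1],
    [0,0,0,4,1],
    [0,0,0,4.5,1],
    [0,0,0,5,1],
    [0,0,0,5.5,1],
  ],
)

```text
clock: 41.75
tcp_pos: [0.6564, 0.0712, 0.2649]
orientation: [-0.567, 1.496, 0.568]
contact_force: [-0.2, -4.3, -1.4]
grip_width: 0.0093
```

```bash
python3 -c "
from h import *
q(4)"
```

```text
41.95 yaw 131.6 tau7 [ 0.0062 -0.0474 -0.1169 -0.0622 -0.0404] Mz 0.068 Fz [ 0.3 -3.2 -1.3] tcp [0.6564 0.0712 0.2649] j7 0.34 vel 0.0018
```

Emit:
servo_tool(
  motion=[
    [0,0,0,8.5,1],
    [0,0,0,17,1],
    [0,0,0,25.5,1],
    [0,0,0,34,1],
    [0,0,0,42.5,1],
    [0.0002,0,0,51,1],
    [0.0002,0,0,51,1],
  ],
)

```text
clock: 42.65
tcp_pos: [0.6558, 0.0711, 0.2647]
orientation: [0.131, 1.569, -0.133]
contact_force: [-3.2, -4.0, 2.6]
grip_width: 0.0088
```

Emit:
servo_tool(
  motion=[
    [0,0,0,0.8,1],
    [0,0,0,1.6,1],
    [0,0,0,2.4,1],
    [0,0,0,3.2,1],
    [0,0,0,4,1],
    [0,0,0,4.5,1],
    [0,0,0,5,1],
    [0,0,0,5.5,1],
  ],
)

```text
clock: 43.45
tcp_pos: [0.6557, 0.0711, 0.2647]
orientation: [0.207, 1.563, -0.209]
contact_force: [-2.5, -3.7, 0.8]
grip_width: 0.009
```

```bash
python3 -c "
from h import *
q(4)"
```

```text
43.65 yaw 74.87 tau7 [-0.0655 -0.1061 -0.1916 -0.1383 -0.1152] Mz 0.124 Fz [-1.2 -1.7  1.4] tcp [0.6557 0.0711 0.2647] j7 -0.51 vel 0.0025
```

Emit:
servo_tool(
  motion=[
    [0,0,0,8.5,1],
    [0,0,0,17,1],
    [0,0,0,25.5,1],
    [0,0,0,34,1],
    [0,0,0,42.5,1],
    [0.0002,0,0,51,1],
    [0.0002,0,0,57,1],
    [0.0002,0,0,57,1],
  ],
)

```text
clock: 44.45
tcp_pos: [0.6552, 0.0718, 0.2645]
orientation: [0.976, 1.343, -0.981]
contact_force: [-4.6, -3.0, 4.2]
grip_width: 0.0086
```

Emit:
servo_tool(
  motion=[
    [0,0,0,0.8,1],
    [0,0,0,1.6,1],
    [0,0,0,2.4,1],
    [0,0,0,3.2,1],
    [0,0,0,4,1],
    [0,0,0,4.5,1],
    [0,0,0,5,1],
    [0,0,0,5.5,1],
  ],
)

```text
clock: 45.25
tcp_pos: [0.6551, 0.0719, 0.2645]
orientation: [1.048, 1.306, -1.054]
contact_force: [-2.5, -4.1, 3.1]
grip_width: 0.0089
```

```bash
python3 -c "
from h import *
q(4)"
```

```text
45.45 yaw 12.24 tau7 [-0.092  -0.1223 -0.2083 -0.1583 -0.1358] Mz 0.127 Fz [-4.2 -3.4  2.3] tcp [0.6551 0.0719 0.2645] j7 -1.43 vel 0.002
```

Emit:
servo_tool(
  motion=[
    [0,0,0,8.5,1],
    [0,0,0,17,1],
    [0,0,0,25.5,1],
    [0.0002,0,0,30,1],
    [0.0002,0,0,32,1],
    [0.0002,0,0,33,1],
    [0.0002,0,0,33,1],
  ],
)

```text
clock: 46.15
tcp_pos: [0.6552, 0.0724, 0.2644]
orientation: [1.468, 1.019, -1.474]
contact_force: [-2.4, -0.7, 3.9]
grip_width: 0.0089
```

Emit:
servo_tool(
  motion=[
    [0,0,0,0,0],
    [0,0,0,0,0],
    [0,0,0,0,0],
    [-0.03,0,0,0,0],
    [-0.06,0,0,-4,0],
    [-0.075,0,0,-12,0],
    [-0.075,0,0,-20,0],
    [-0.075,0,0,-28,0],
  ],
)

```text
clock: 46.95
tcp_pos: [0.6558, 0.0725, 0.3404]
orientation: [1.11, 1.271, -1.111]
contact_force: [0.3, -0.2, 0.2]
grip_width: 0.0424
```

```bash
python3 -c "
from h import *
rep('d',.337,62)"
```

```text
t 46.95 j [-0.396  0.524  0.27   1.668 -0.163  0.974 -1.506] tcp [0.6558 0.0725 0.3404] yaw 7.65 tilt [-0.0018  0.0007] tau7 -1.627 F [ 0.3 -0.2  0.2] Mz 0.005 w 0.0424
go [ 0.0037 -0.1573 -0.0595] turn(+cw) to blade -54.3
```

Emit:
servo_tool(
  motion=[
    [0,-0.039,-0.015,-8.5,0],
    [0,-0.079,-0.03,-17,0],
    [0,-0.118,-0.045,-25.5,0],
    [0,-0.157,-0.0595,-34,0],
    [0,-0.157,-0.0595,-42.5,0],
    [0,-0.157,-0.0595,-51,0],
    [0,-0.157,-0.0595,-59.5,0],
    [0,-0.157,-0.0595,-68,0],
  ],
)

```text
clock: 47.75
tcp_pos: [0.4924, 0.1107, 0.341]
orientation: [0.193, 1.563, -0.191]
contact_force: [-0.3, 0.7, -0.6]
grip_width: 0.0427
```

Emit:
servo_tool(
  motion=[
    [0,0,0,-8.5,0],
    [0,0,0,-17,0],
    [0,0,0,-25.5,0],
    [0,0,0,-34,0],
    [0,0,0,-42.5,0],
    [0,0,0,-51,0],
    [0,0,0,-59.5,0],
    [0,0,0,-68,0],
  ],
)

```text
clock: 48.55
tcp_pos: [0.4926, 0.1108, 0.3412]
orientation: [-0.739, 1.44, 0.741]
contact_force: [0.2, -0.2, 0.1]
grip_width: 0.0428
```

Emit:
servo_tool(
  motion=[
    [0,0,0,-8.5,0],
    [0,0,0,-17,0],
    [0,0,0,-25.5,0],
    [0,0,0,-34,0],
    [0,0,0,-42.5,0],
    [0,0,0,-51,0],
    [0,0,0,-59.5,0],
    [0,0,0,-68,0],
  ],
)

```text
clock: 49.35
tcp_pos: [0.4928, 0.1108, 0.3413]
orientation: [-1.615, 0.88, 1.615]
contact_force: [0.4, 0.0, 0.6]
grip_width: 0.0426
```

```bash
python3 -c "
from h import *
rep('d',.262,62)"
```

```text
t 49.35 j [ 0.01   0.306 -0.418  1.997  0.159  0.868  1.647] tcp [0.4928 0.1108 0.3413] yaw -147.31 tilt [0.0007 0.0023] tau7 -1.8273 F [0.4 0.  0.6] Mz 0.013 w 0.0426
go [0.0793 0.0009 0.0002] turn(+cw) to blade -29.3
```

Emit:
servo_tool(
  motion=[
    [0.012,0.001,0,-8.5,0],
    [0.024,0.001,0,-17,0],
    [0.036,0.001,0,-25.5,0],
    [0.045,0.001,0,-29,0],
    [0.062,0.001,0,-29,0],
    [0.077,0.001,0,-29,0],
    [0.077,0.001,0,-29,0.4],
    [0.077,0.001,0,-29,1],
  ],
)

```text
clock: 50.15
tcp_pos: [0.4922, 0.1105, 0.2646]
orientation: [-1.944, 0.488, 1.944]
contact_force: [0.1, -0.9, 0.2]
grip_width: 0.0139
```

Emit:
servo_tool(
  motion=[
    [0,0,0,0,1],
    [0,0,0,0,1],
    [0,0,0,0,1],
    [0,0,0,0,1],
  ],
)

```text
clock: 50.55
tcp_pos: [0.4919, 0.1109, 0.2649]
orientation: [-1.944, 0.487, 1.944]
contact_force: [-6.0, 1.5, 3.3]
grip_width: 0.009
```

Emit:
servo_tool(
  motion=[
    [0,0,0,8.5,1],
    [0,0,0,17,1],
    [0,0,0,25.5,1],
    [0,0,0,34,1],
    [0,0,0,42.5,1],
    [0,0,0,51,1],
    [0.0002,0,0,51,1],
  ],
)

```text
clock: 51.25
tcp_pos: [0.492, 0.1105, 0.2648]
orientation: [-1.344, 1.114, 1.345]
contact_force: [-1.9, 0.8, -0.9]
grip_width: 0.0091
```

Emit:
servo_tool(
  motion=[
    [0,0,0,0.8,1],
    [0,0,0,1.6,1],
    [0,0,0,2.4,1],
    [0,0,0,3.2,1],
    [0,0,0,4,1],
    [0,0,0,4.5,1],
    [0,0,0,5,1],
    [0,0,0,5.5,1],
  ],
)

```text
clock: 52.05
tcp_pos: [0.492, 0.1104, 0.2647]
orientation: [-1.273, 1.164, 1.274]
contact_force: [-2.0, -0.9, -2.0]
grip_width: 0.0092
```

```bash
python3 -c "
from h import *
rep();q(4)"
```

```text
t 52.05 j [-0.141  0.402 -0.246  2.066  0.148  0.689  1.177] tcp [0.492  0.1104 0.2647] yaw -174.91 tilt [0.0007 0.0016] tau7 0.0582 F [-2.  -0.9 -2. ] Mz 0.056 w 0.0092
52.25 yaw -174.88 tau7 [ 0.0582  0.0017 -0.0801 -0.0245 -0.0021] Mz 0.001 Fz [-1.4 -1.7 -2.5] tcp [0.492  0.1104 0.2648] j7 1.18 vel 0.0013
```

Nut d is still loose at −175°. Next two steps.

Emit:
servo_tool(
  motion=[
    [0,0,0,8.5,1],
    [0,0,0,17,1],
    [0,0,0,25.5,1],
    [0,0,0,34,1],
    [0,0,0,42.5,1],
    [0.0002,0,0,51,1],
    [0.0002,0,0,51,1],
  ],
)

```text
clock: 52.95
tcp_pos: [0.4918, 0.1101, 0.2646]
orientation: [-0.601, 1.486, 0.601]
contact_force: [-3.1, -2.9, -0.3]
grip_width: 0.0091
```

Emit:
servo_tool(
  motion=[
    [0,0,0,0.8,1],
    [0,0,0,1.6,1],
    [0,0,0,2.4,1],
    [0,0,0,3.2,1],
    [0,0,0,4,1],
    [0,0,0,4.5,1],
    [0,0,0,5,1],
    [0,0,0,5.5,1],
  ],
)

```text
clock: 53.75
tcp_pos: [0.4918, 0.1101, 0.2645]
orientation: [-0.526, 1.506, 0.526]
contact_force: [-2.0, -0.9, 0.6]
grip_width: 0.009
```

```bash
python3 -c "
from h import *
q(4)"
```

```text
53.95 yaw 128.54 tau7 [ 0.0059 -0.0495 -0.1201 -0.064  -0.0422] Mz 0.035 Fz [-2.6 -2.1 -0. ] tcp [0.4918 0.1101 0.2645] j7 0.32 vel 0.0016
```

Emit:
servo_tool(
  motion=[
    [0,0,0,8.5,1],
    [0,0,0,17,1],
    [0,0,0,25.5,1],
    [0,0,0,34,1],
    [0,0,0,40,1],
    [0.0002,0,0,40,1],
  ],
)

```text
clock: 54.55
tcp_pos: [0.4915, 0.1101, 0.2644]
orientation: [0.021, 1.572, -0.021]
contact_force: [-5.2, -2.8, 4.6]
grip_width: 0.0088
```

Emit:
servo_tool(
  motion=[
    [0,0,0,0.8,1],
    [0,0,0,1.6,1],
    [0,0,0,2.4,1],
    [0,0,0,3.2,1],
    [0,0,0,4,1],
    [0,0,0,4.5,1],
    [0,0,0,5,1],
    [0,0,0,5.5,1],
  ],
)

```text
clock: 55.35
tcp_pos: [0.4914, 0.1101, 0.2644]
orientation: [0.097, 1.57, -0.097]
contact_force: [-4.2, -1.8, 2.6]
grip_width: 0.009
```

```bash
python3 -c "
from h import *
q(4)"
```

```text
55.55 yaw 82.97 tau7 [-0.0587 -0.1046 -0.1867 -0.1329 -0.1099] Mz 0.105 Fz [-3.9 -2.8  2.7] tcp [0.4914 0.1101 0.2644] j7 -0.36 vel 0.0012
```

Emit:
servo_tool(
  motion=[
    [0,0,0,8.5,1],
    [0,0,0,17,1],
    [0,0,0,25.5,1],
    [0,0,0,34,1],
    [0.0002,0,0,42.5,1],
    [0.0002,0,0,51,1],
    [0.0002,0,0,59.5,1],
    [0.0002,0,0,67.5,1],
  ],
)

```text
clock: 56.35
tcp_pos: [0.4911, 0.1106, 0.2643]
orientation: [1.011, 1.325, -1.012]
contact_force: [-4.5, -0.7, 3.0]
grip_width: 0.0093
```

Emit:
servo_tool(
  motion=[
    [0,0,0,8.5,1],
    [0,0,0,17,1],
    [0,0,0,25.5,1],
    [0,0,0,34,1],
    [0,0,0,38,1],
    [0,0,0,40,1],
    [0,0,0,40,1],
  ],
)

```text
clock: 57.05
tcp_pos: [0.4911, 0.1111, 0.2641]
orientation: [1.519, 0.975, -1.521]
contact_force: [-3.7, -0.1, -0.1]
grip_width: 0.0091
```

Emit:
servo_tool(
  motion=[
    [0,0,0,0,0],
    [0,0,0,0,0],
    [0,0,0,0,0],
    [-0.03,0,0,0,0],
    [-0.06,0,0,0,0],
    [-0.07,0,0,0,0],
  ],
)

```text
clock: 57.65
tcp_pos: [0.4925, 0.1108, 0.3367]
orientation: [1.523, 0.974, -1.517]
contact_force: [-0.0, -0.0, -0.5]
grip_width: 0.0425
```

```bash
python3 -c "
from h import *
rep('a',.263,-31)"
```

```text
t 57.65 j [-0.972  0.353  0.774  2.063 -0.332  0.845 -2.008] tcp [0.4925 0.1108 0.3367] yaw -24.74 tilt [0.0028 0.0025] tau7 -0.0769 F [-0.  -0.  -0.5] Mz -0.024 w 0.0425
go [0.0736 0.0665 0.0667] turn(+cw) to blade 6.3
```

Emit:
servo_tool(
  motion=[
    [0,0.033,0.033,3,0],
    [0,0.0665,0.0665,6,0],
    [0.03,0.0665,0.0665,6,0],
    [0.05,0.0665,0.0665,6,0],
    [0.072,0.0665,0.0665,6,0],
    [0.072,0.0665,0.0665,6,0.4],
    [0.072,0.0665,0.0665,6,1],
    [0.072,0.0665,0.0665,6,1],
  ],
)

```text
clock: 58.45
tcp_pos: [0.5251, 0.022, 0.2651]
orientation: [1.596, 0.905, -1.59]
contact_force: [-1.4, -5.4, -5.5]
grip_width: 0.0091
```

Emit:
servo_tool(
  motion=[
    [0,0,0,0,1],
    [0,0,0,0,1],
    [0,0,0,0.5,1],
    [0,0,0,1,1],
    [0,0,0,1.5,1],
    [0,0,0,2,1],
    [0,0,0,2.5,1],
    [0,0,0,3,1],
  ],
)

```text
clock: 59.25
tcp_pos: [0.5251, 0.0219, 0.2652]
orientation: [1.632, 0.87, -1.626]
contact_force: [0.9, -2.8, -9.2]
grip_width: 0.009
```

```bash
python3 -c "
from h import *
rep('c',.337,-18);q(4)"
```

```text
t 59.25 j [-0.713  0.514  0.715  2.067 -0.504  0.734 -1.839] tcp [0.5251 0.0219 0.2652] yaw -33.82 tilt [0.0028 0.0016] tau7 -0.1358 F [ 0.9 -2.8 -9.2] Mz 0.237 w 0.009
go [-0.0713  0.0046 -0.1694] turn(+cw) to blade -15.8
59.45 yaw -33.78 tau7 [-0.1358 -0.226  -0.2816 -0.2282 -0.2072] Mz 0.213 Fz [ 0.5 -2.2 -8.6] tcp [0.5251 0.0219 0.2651] j7 -1.84 vel 0.0016
```

Emit:
servo_tool(
  motion=[
    [0,0,0,0.8,1],
    [0,0,0,1.3,1],
    [0,0,0,1.8,1],
    [0,0,0,2.3,1],
    [0,0,0,2.8,1],
  ],
)

```text
clock: 59.95
tcp_pos: [0.525, 0.0219, 0.2651]
orientation: [1.665, 0.836, -1.66]
contact_force: [-0.1, -3.7, -8.8]
grip_width: 0.009
```

```bash
python3 -c "
from h import *
q(4)"
```

```text
60.15 yaw -36.59 tau7 [-0.1586 -0.1046 -0.1946 -0.1496 -0.1284] Mz 0.116 Fz [ 0.4 -2.8 -9.2] tcp [0.5251 0.0219 0.2651] j7 -1.88 vel 0.0028
```

Emit:
servo_tool(
  motion=[
    [0,0,0,0,0],
    [0,0,0,0,0],
    [0,0,0,0,0],
    [-0.03,0,0,0,0],
    [-0.06,0,0,0,0],
    [-0.072,0,0,0,0],
  ],
)

```text
clock: 60.75
tcp_pos: [0.5258, 0.0216, 0.3398]
orientation: [1.669, 0.835, -1.655]
contact_force: [-0.7, 0.9, 0.9]
grip_width: 0.0426
```

```bash
python3 -c "
from h import *
rep('c',.263,-18.4)"
```

```text
t 60.75 j [-0.817  0.408  0.836  2.017 -0.397  0.876 -1.973] tcp [0.5258 0.0216 0.3398] yaw -36.62 tilt [0.0067 0.0029] tau7 -0.0123 F [-0.7  0.9  0.9] Mz -0.023 w 0.0426
go [ 0.0778 -0.0048 -0.1686] turn(+cw) to blade -18.2
```

Emit:
servo_tool(
  motion=[
    [0,-0.001,-0.042,-5,0],
    [0,-0.002,-0.084,-10,0],
    [0,-0.004,-0.126,-15,0],
    [0,-0.005,-0.1685,-18,0],
    [0.03,-0.005,-0.1685,-18,0],
    [0.055,-0.005,-0.1685,-18,0],
    [0.075,-0.005,-0.1685,-18,0],
    [0.075,-0.005,-0.1685,-18,0.4],
  ],
)

```text
clock: 61.55
tcp_pos: [0.6215, 0.1604, 0.2628]
orientation: [1.446, 1.038, -1.442]
contact_force: [-0.3, -0.1, 0.4]
grip_width: 0.029
```

Emit:
servo_tool(
  motion=[
    [0,0,0,0,1],
    [0,0,0,0,1],
    [0,0,0,0,1],
    [0,0,0,0,1],
  ],
)

```text
clock: 61.95
tcp_pos: [0.6215, 0.1601, 0.2632]
orientation: [1.446, 1.038, -1.442]
contact_force: [-1.0, -2.1, -2.0]
grip_width: 0.009
```

```bash
python3 -c "
from h import *
rep('c',.263,-18.4)"
```

```text
t 61.95 j [-0.785  0.661  0.624  1.784 -0.496  0.856 -1.824] tcp [0.6215 0.1601 0.2632] yaw -18.59 tilt [0.0017 0.0013] tau7 -0.2263 F [-1.  -2.1 -2. ] Mz 0.174 w 0.009
go [ 0.0002  0.0015 -0.0004] turn(+cw) to blade -0.2
```

Emit:
servo_tool(
  motion=[
    [0,0,0,1,1],
    [0,0,0,2,1],
    [0,0,0,3,1],
    [0,0,0,4,1],
    [0,0,0,4.8,1],
    [0,0,0,5.4,1],
    [0,0,0,6,1],
    [0,0,0,6.5,1],
  ],
)

```text
clock: 62.75
tcp_pos: [0.6215, 0.1601, 0.2632]
orientation: [1.527, 0.969, -1.522]
contact_force: [0.4, -0.6, -4.9]
grip_width: 0.009
```

```bash
python3 -c "
from h import *
q(4)"
```

```text
62.95 yaw -25.08 tau7 [-0.1693 -0.2466 -0.299  -0.2427 -0.2202] Mz 0.234 Fz [ 0.7 -1.4 -5.8] tcp [0.6215 0.1601 0.2632] j7 -1.92 vel 0.0012
```

Emit:
servo_tool(
  motion=[
    [0,0,0,0,0],
    [0,0,0,0,0],
    [0,0,0,0,0],
    [-0.03,0,0,0,0],
    [-0.06,0,0,0,0],
    [-0.1,0,0,0,0],
    [-0.12,0,0,0,0],
    [-0.12,0,0,0,0],
  ],
)

```text
clock: 63.75
tcp_pos: [0.6224, 0.1597, 0.3872]
orientation: [1.532, 0.968, -1.516]
contact_force: [0.1, -0.4, -0.1]
grip_width: 0.0424
```

```bash
python3 -c "
from h import *
rep()
cv2.imwrite('pics/end.png',cv2.resize(grab_frame('scene')[120:420,160:480,::-1],None,fx=2,fy=2))"
```

```text
t 63.75 j [-0.875  0.532  0.755  1.696 -0.411  1.069 -1.999] tcp [0.6224 0.1597 0.3872] yaw -25.1 tilt [0.0081 0.0041] tau7 -0.1285 F [ 0.1 -0.4 -0.1] Mz 0.035 w 0.0424
```

View pics/end.png

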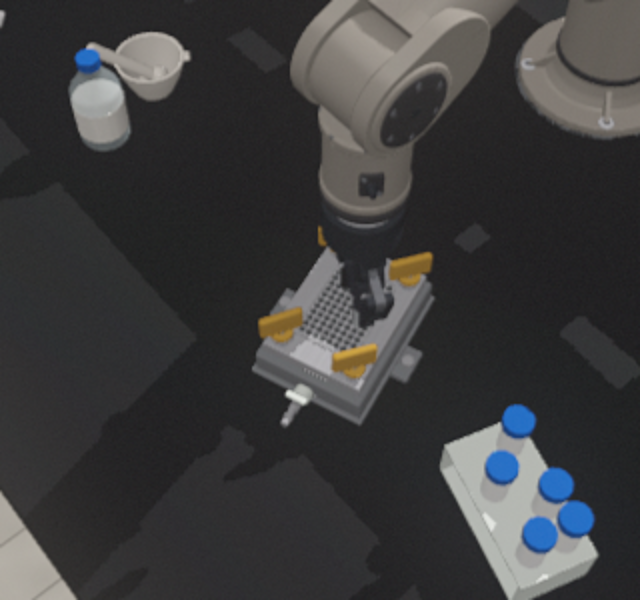

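The gripper is open and clear of everything. Nuts b, c and d are turned to similar angles, a is mostly hidden, and the rack, bottle and mortar stand where they were. Handing in.

```bash
python3 -c "
from bench import *
print(hand_in())"
```

```text
the job is handed in; nothing more can be done
None
```

I tightened the nuts in cross order, a, c, b, d, and handed in at about 64 s of the 72 s. I don't know the verdict, because `hand_in()` reports none and nut-to-plate force can't be measured directly. At the end the gripper was open and well clear. The rack, bottle and mortar look unmoved in the last picture; I did not measure their positions.

I found each bite by fitting a line to the wrist torque as each nut turned. The slope was about 0.085 N m/rad for a and d, about 0.095 for c, and about 0.076 for b (I took 0.085 for b).

| Nut | Estimated bite (tool yaw) | Final tool yaw | Turn past bite |
|---|---|---|---|
| a | 146° | −36.6° | about 183° |
| c | 155° | −25° | about 180° (bite less certain, 150–182°) |
| b | 158° | −20° | about 178° |
| d | 155.5° | −24.7° | about 180° |

**What went wrong or is uncertain:**
- **False torque readings:** fast stops gave misleading torque, some of it reversed, on nut a. I backed nut a off by about 115° and measured it again with slow turns.
- **Readings that disagreed:** several readings came out below the fitted line and I left them out. They were c at 69° and −18°, b at 12°, and both rechecks of a.
- **Rechecks after all four were tight:** a read 0.21 and then 0.13 N m, and c read 0.22 N m. About 0.27 was expected with no sinking. These don't settle whether a and c lost load when the plate sank.
- **Extra turn on a and c:** the rechecks also turned a and c about 6° further, partly to allow for that sinking.

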